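# Turn the seed tray round and slide it into its guide rails

## Task

Take the long wooden seed tray (the one with a tapered nose at one end and a wide panel at the other) by its upright post, turn it end for end, and slide it nose first into the aluminium guide rails, fully home, so that its wide end panel meets the ends of the rails. Let go and leave it lying flat on the shelf in the rails; leave the short two-panelled caddy and the enamel cup where they stand.

Things in the scene. Friction and masses are not known exactly. Their poses are not given: they have to be found in the camera images.
- tray_grip (a point): Seed tray, loose, light wood, 350 g: point on its upright 30x30 mm post (top at 115, sides parallel to tray), 90 mm above tray's underside. x to tapered nose, z up. Body 100 wide, 22 high; nose 70 mm ahead (+x), 50 wide, full width 40 mm behind its tip. At -x a panel 160 wide, 50 high, 12 thick, inner face 70 mm from post axis. Starts with nose pointing about opposite to rails' x (within 0.7 rad).
- rails: Fixed aluminium guide rails. Origin: on the shelf (z 0), middle of the open mouth; x into the channel, z up. Channel 120 mm wide, 160 long, closed back; floor is the shelf. Rails 18 thick, 52 high, 156 over the outside; 8 mm thick top lips reach 22 mm inward (44 clear below, 76 between), so trays enter only by the mouth. Tray home: panel touches rail ends, post 70 mm inside (x 0.07).
- caddy: Bystander: loose short caddy, same wood and same 30x30 mm post (top at 115 mm), but a 150 mm wide, 50 mm high panel at both ends and no nose; 114 mm long over the panels (its x). Origin: centre of its underside. It and the seed tray stand on either side of the rails; which is left or right varies.
- cup: Bystander: loose white enamel mug, 80 mm across, 80 mm high, handle to its +y. Origin: centre of its underside. It stands farther out than the trays, left or right (about 0.72 m ahead, 0.3 m to the side); an empty clay pot stands on the other side and a blue shoe tree lies behind the rails.
There are look-alikes about, which are no part of the job. What is shaped like the part that bears tray_grip but green is not meant.

How it is judged:
On the way:
1. the tray's nose is between the rails, at least 30 mm inside the mouth, below the lips (x of tray_grip in the frame of rails above -0.04 m and y of tray_grip in the frame of rails between -0.03 and 0.03 m and height (world z) of tray_grip below 0.115 m), for 0.1 s.
At the end, for the whole second after the job is handed in: The seed tray lies in the rails nose first, its post 55 to 85 mm inside the mouth (70 mm is fully home; so the panel is within 15 mm of the rail ends), within 20 mm of the rails' midline and 0.2 rad of their direction, flat on the shelf (grip point below 100 mm, tilt below 0.1 rad), and at rest (x of tray_grip in the frame of rails between 0.055 and 0.085 m and y of tray_grip in the frame of rails between -0.02 and 0.02 m and angle between the x axis of tray_grip and the x axis of rails, either way round below 0.2 rad and angle between tray_grip's own z axis and vertical below 0.1 rad and height (world z) of tray_grip below 0.1 m and linear speed of seed_tray below 0.02 m/s); the robot touches nothing.
It fails at once if the caddy is moved more than 30 mm (distance of caddy from where it was at the start of the episode above 0.03 m).
It fails at once if the enamel cup is moved more than 30 mm (distance of cup from where it was at the start of the episode above 0.03 m).
It also fails if it takes over 38 s, if anything falls off the work surface, if the arm or the gripper's body presses on something with over 40 N, if the wrist force passes 120 N, or if a joint passes its speed limit or range.

## Robot

A 6-joint arm with a two-finger parallel gripper is mounted at the origin on the work surface. World frame = base frame: x ahead of the robot, y to its left, z up, the work surface at z = 0. Lengths are in m, angles in rad, forces in N, time in s.
With the tool pointing down it reaches from about 0.375 to 0.975 m from the base axis. Payload 3.8 kg.
Tool frame: the origin (TCP) lies midway between the tips of the shut fingers; the grasp point (between the pads) lies 19 mm behind it; z points along the fingers, y is the line along which they close (so a half turn about z gives the same grasp; the last joint's range is limited). The gripper opens to 88 mm and grips with 3 to 60 N. Pads are 18 mm wide; open, the fingers measure 123 mm over their backs; the gripper's body (75 mm by 187 mm) begins 45 mm behind the grasp point.
Start: joints at [-1.193, 0.264, 1.604, -0, 1.274, -0.037], TCP at [0.272, -0.618, 0.239] pointing down, gripper open.
Joint ranges: [-2.63, 2.63], [-0.94, 2.18], [0.31, 2.57], [-1.31, 4.45], [0, 2.66], [-2.55, 2.55]. Speed limits (rad/s): [2.57, 2.57, 3.14, 3.14, 3.14, 3.14].

## Interface

Orientations are given as a rotation vector (axis times angle).
In Python, from cell import manip, inverse_kinematics, cams, order gives the robot as it stands. Calls block until the motion is done:
- manip.move_pose(position, orientation): joint-space move of the TCP to a pose.
- manip.move_linear(position, rate=0.15, rot=None): straight line of the TCP; rot=None keeps the orientation; rate is the mean speed in m/s.
- manip.set_joints(angles): joint-space move.
- manip.set_gripper(opening, force=None): finger opening in m; force is the grip in N (None keeps the last); returns when the fingers have stopped.
- manip.dwell(seconds).
- inverse_kinematics(position, orientation): joint angles nearest the present ones, or None.
- manip.state(): the state.
- cams.capture(name): name is "scene" or "side" or "wrist"; returns a dict with "image" (384x512x3 uint8, blue, green, red), "z_map" (384x512 float32, m along the optical axis (not along the pixel's ray), 0 where there is no reading), "intrinsics" (3x3 intrinsics, pixels), "position" and "orientation" of the camera in the world; the wrist camera has in their place "T_tool_cam" (4x4, takes a point from camera to tool coordinates, whose origin is the TCP and whose axes are the flange's). Camera axes: x right, y down, z forward; pixel columns grow to the right and rows downward; lengths in m; the calibration is good to about 2 mm. A picture is of the moment at which its call begins: read the wrist's pose just before it.
A pose or a line that the arm cannot do raises manip.IKError and nothing moves.
- order.close_job(): hands the job in; it is judged then, once.
The state is a dict: "clock": time; "joint_pos": joint angles; "joint_velocities": joint speeds; "tau": joint torques, N m; "tool_pos": TCP position; "tcp_rot": TCP orientation; "contact_force": force on the tool from outside, world axes, zero at the start; "moment": the same for the moment, N m; "gripper_width": finger opening in m; "grasp_force": force on a finger pad.
Only numpy, scipy, OpenCV 4.12 (cv2) and the standard library are available. Lean on these libraries where they do the work, as an engineer would, in place of code of your own. Each camera call takes 0.05 s, during which the arm holds its last target. There are 200 camera calls.

## Working session

There is one attempt and no reset: what is moved stays moved. The work goes in short steps, each a Python script; the robot and the scene stay as the last script left them, time stands still between calls to the robot, and variables do not carry over. Pictures are saved under pics/ and viewed, at most 10 in all, crops included, and the job is handed in when it is done.

```bash
ls; mkdir -p pics
python3 - <<'E'
from cell import manip,cams
import cv2,numpy as np
for n in("scene","side"):
    c=cams.capture(n); np.savez(f"{n}.npz",**c); cv2.imwrite(f"pics/{n}.png",c["image"])
    print(n,c["position"],c["orientation"],c["intrinsics"],(c["z_map"]>0).mean())
print(manip.state())
E
```

```text
pics
scene [ 1.17527333 -0.40727871  0.7980582 ] [-2.0472299  -1.1138191   0.48907922] [[413.32353228   0.         243.08589005]
 [  0.         413.32353228 189.83597156]
 [  0.           0.           1.        ]] 0.9937591552734375
side [-0.12435222  1.05187748  0.71875458] [-0.71880241  2.3580378  -1.41557157] [[456.61635879   0.         254.70608201]
 [  0.         456.61635879 195.2301495 ]
 [  0.           0.           1.        ]] 0.9960683186848959
{'clock': 0.1, 'joint_pos': array([-1.19287616e+00,  2.64663237e-01,  1.60523726e+00, -2.75188833e-05,
        1.27367494e+00, -3.69283996e-02]), 'joint_velocities': array([-4.38307361e-04, -5.93089769e-04, -1.89927843e-03, -6.92451193e-04,
       -5.10434971e-04, -7.14590739e-05]), 'tau': array([ 4.50371444e-04, -5.03619361e+01, -3.58070970e+01,  7.31376652e-02,
        2.33176880e-02, -6.15474801e-05]), 'tool_pos': array([ 0.27179762, -0.61716588,  0.23752241]), 'tcp_rot': array([-3.07234093e+00, -6.46590751e-01,  5.68815420e-04]), 'contact_force': array([-0.58835911, -0.39292919, -0.96115519]), 'moment': array([ 0.02504783, -0.06264572, -0.00171463]), 'grasp_force': 0.0, 'gripper_width': 0.08833174689263536}
```

View pics/scene.png

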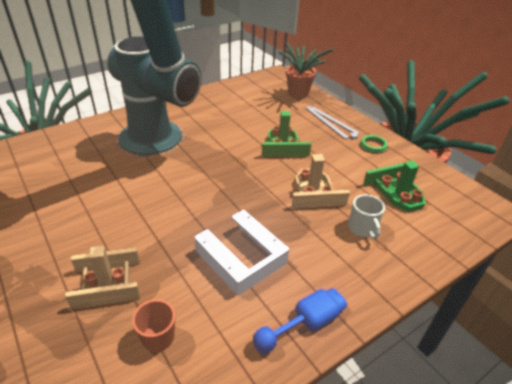

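View pics/side.png

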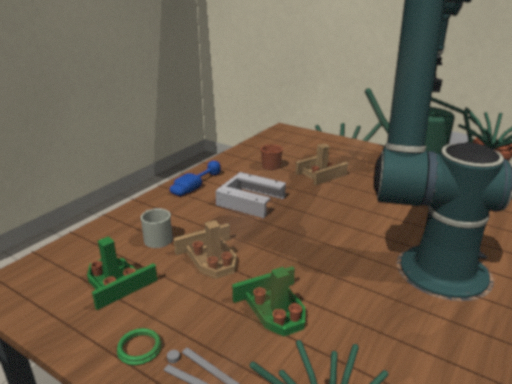

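Scene view, possible trays:
- Wooden piece at (317,185): one wide panel, with the nose towards the robot.
- Wooden caddy at (100,275): two panels.
- Green look-alikes at (285,140) and (402,185).

I choose (317,185), which is (210,248) in the side view. The rails are at (242,252) and open towards the robot. Next I check the choice in a crop and locate things by depth.

```bash
cat > h.py <<'E'
import numpy as np,cv2
from scipy.spatial.transform import Rotation as R
def cloud(c):
    K=c["intrinsics"];z=c["z_map"];v,u=np.indices(z.shape)
    p=np.stack([(u-K[0,2])/K[0,0]*z,(v-K[1,2])/K[1,1]*z,z],-1)
    return p@R.from_rotvec(c["orientation"]).as_matrix().T+c["position"]
def rect(P):
    r=cv2.minAreaRect((P[:,:2]*1000).astype(np.float32));return np.round(r[0],1),np.round(r[1],1),round(r[2],1)
E
python3 - <<'E'
from h import *
for n in("scene","side"):
    c=np.load(n+".npz");P=cloud(c);I=c["image"];H=cv2.cvtColor(I,cv2.COLOR_BGR2HSV)
    ok=c["z_map"]>0
    def box(m,name):
        k,l,s,_=cv2.connectedComponentsWithStats(m.astype(np.uint8))
        for i in range(1,k):
            if s[i,4]>25:
                q=P[l==i]; print(n,name,s[i],rect(q),"mean",q.mean(0).round(4))
    ws=(P[...,0]>.3)&(P[...,0]<1)&(abs(P[...,1])<.5)&ok
    box(ws&(P[...,2]>.105)&(P[...,2]<.122),"top")
    box(ws&(P[...,2]>.09)&(P[...,2]<.122),"post")
    box(ws&(P[...,2]>.046)&(P[...,2]<.058),"50mm")
c=np.load("scene.npz")["image"]
cv2.imwrite("pics/crop.png",cv2.resize(c[120:310,180:440],None,fx=3,fy=3,interpolation=cv2.INTER_CUBIC))
E
```

```text
scene top [312 154  13  10 100] (array([513.3, 295.5]), array([31.5, 33. ]), 69.4) mean [0.5148 0.2941 0.1136]
scene top [404 161  14  10  78] (array([673.9, 489.5]), array([21.9, 32.7]), 84.3) mean [0.6759 0.4884 0.1126]
scene top [ 90 245  16  16 203] (array([ 519.5, -336.5]), array([30. , 32.5]), 68.9) mean [ 0.5226 -0.3367  0.1138]
scene post [312 154  13  14 156] (array([513.4, 295.5]), array([31.4, 33.1]), 68.9) mean [0.5169 0.2925 0.108 ]
scene post [403 161  15  14 139] (array([673.9, 490. ]), array([22.6, 32.7]), 82.8) mean [0.677  0.4875 0.106 ]
scene post [ 90 245  17  20 283] (array([ 519.9, -336.6]), array([30.1, 33.4]), 69.2) mean [ 0.5249 -0.337   0.1093]
scene 50mm [264 142  48   3 126] (array([338.1, 331.2]), array([152.7,  15.9]), 59.3) mean [0.3385 0.3299 0.0497]
scene 50mm [367 167  21   7  70] (array([589.5, 468.1]), array([65.7, 15.4]), 75.5) mean [0.5908 0.4676 0.0496]
scene 50mm [310 170  12  10  44] (array([516., 288.]), array([40.2, 21.4]), 18.5) mean [0.519  0.2888 0.0527]
scene 50mm [399 178  12  10  44] (array([676.7, 485.3]), array([34.4, 19.5]), 19.5) m
[... 2866 characters left out ...]
 49.4) mean [0.7269 0.2864 0.0527]
side 50mm [142 223  29  11 108] (array([683.5, 325.6]), array([76.3, 33. ]), 46.2) mean [0.6783 0.3286 0.0524]
side 50mm [220 224   9   5  31] (array([544.7, 205.2]), array([24.8, 17.3]), 55.7) mean [0.5438 0.2065 0.0489]
side 50mm [173 230  32  12 108] (array([592.2, 294.6]), array([89.2, 15.6]), 63.2) mean [0.5923 0.2961 0.0489]
side 50mm [206 243  15   8  56] (array([504.5, 308.1]), array([38.4, 22.5]), 22.8) mean [0.5022 0.3066 0.0521]
side 50mm [131 263  25  14 101] (array([585.1, 469.1]), array([60.9, 16.7]), 73.4) mean [0.5852 0.4697 0.0486]
side 50mm [232 273  39  15 173] (array([346.7, 358.5]), array([98.2, 15.7]), 59.5) mean [0.3477 0.3593 0.0492]
```

View pics/crop.png

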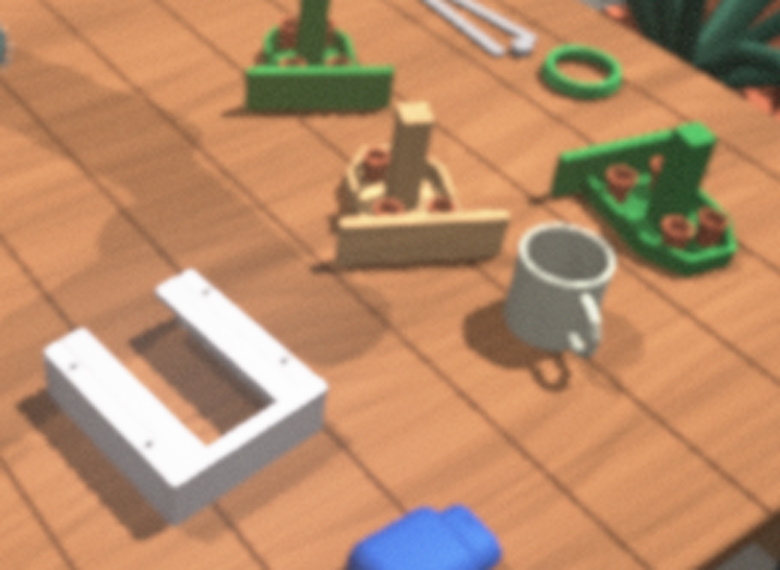

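The crop confirms the choice: one panel, a tapered nose facing away and light wood. I next take wrist looks over the rails and over the tray.

```bash
cat >> h.py <<'E'
def ori(yaw,s=1):  # tool down, tool y along s*yaw direction
    y=s*np.array([np.cos(yaw),np.sin(yaw),0]);z=np.array([0,0,-1.]);return R.from_matrix(np.stack([np.cross(y,z),y,z],1)).as_rotvec()
def wrist(manip,cams):
    s=manip.state();c=cams.capture("wrist");T=c["T_tool_cam"];Rt=R.from_rotvec(s["tcp_rot"]).as_matrix()
    c["position"]=Rt@T[:3,3]+s["tool_pos"];c["orientation"]=R.from_matrix(Rt@T[:3,:3]).as_rotvec();return c
def comps(c,zlo,zhi,n=60):
    P=cloud(c);m=(P[...,2]>zlo)&(P[...,2]<zhi)&(c["z_map"]>0)
    k,l,s,_=cv2.connectedComponentsWithStats(m.astype(np.uint8))
    for i in range(1,k):
        if s[i,4]>n: print((zlo,zhi),s[i],rect(P[l==i]),P[l==i].mean(0).round(4))
E
python3 - <<'E'
from h import *
from cell import manip,cams,inverse_kinematics as ik
d=np.deg2rad
for s in(1,-1):
    for nm,p,yw in(("tray",[.511,.297,.071],152),("hi",[.511,.297,.21],152),("front",[.428,-.048,.075],6),("home",[.597,-.031,.075],6),("railshover",[.55,-.03,.35],6)):
        q=ik(p,ori(d(yw),s));print(s,nm,None if q is None else np.round(q,2))
c=cams.capture("wrist");print(c["T_tool_cam"].round(3))
E
```

```text
1 tray [ 0.48  0.26  1.94 -0.    0.94 -2.17]
1 hi [ 0.48  0.13  1.82 -0.    1.19 -2.17]
1 front [-0.17 -0.03  2.26 -0.    0.91 -0.27]
1 home [-0.09  0.27  1.92 -0.    0.95 -0.2 ]
1 railshover [-0.1  -0.02  1.72 -0.    1.44 -0.2 ]
-1 tray [ 0.48  0.26  1.94 -0.    0.94  0.97]
-1 hi [ 0.48  0.13  1.82 -0.    1.19  0.97]
-1 front None
-1 home None
-1 railshover None
[[-0.001 -0.965 -0.263  0.068]
 [ 1.    -0.001 -0.001  0.001]
 [ 0.001 -0.263  0.965 -0.146]
 [ 0.     0.     0.     1.   ]]
```

Run:
```python
from h import *
from cell import manip,cams
d=np.deg2rad
manip.move_pose([.58,-.03,.30],ori(d(6)))
c=wrist(manip,cams);cv2.imwrite("pics/w1.png",c["image"]);np.savez("w1.npz",**c)
comps(c,.044,.060)
manip.move_pose([.515,.295,.24],ori(d(152)))
c=wrist(manip,cams);cv2.imwrite("pics/w2.png",c["image"]);np.savez("w2.npz",**c)
comps(c,.105,.125);comps(c,.045,.056);comps(c,.017,.027)
print(manip.state()["clock"])
cv2.imwrite("pics/w12.png",np.hstack([cv2.resize(cv2.imread(f"pics/w{i}.png"),(400,300)) for i in(1,2)]))
```

```text
(0.044, 0.06) [ 218  111  126  108 7157] (array([617.1, -29.5]), array([172.5, 155.9]), 5.5) [ 0.6217 -0.0228  0.0521]
(0.044, 0.06) [422 127  37  42 665] (array([845.5,  19.9]), array([55.5, 44.8]), 87.5) [0.8445 0.0207 0.0447]
(0.044, 0.06) [400 226  26  23 406] (array([ 840.5, -119.3]), array([35.4, 34.7]), 86.6) [ 0.8385 -0.1179  0.0486]
(0.044, 0.06) [164 298  27  35 285] (array([ 477.7, -300.2]), array([85.3, 12.1]), 67.8) [ 0.4779 -0.299   0.0497]
(0.044, 0.06) [288 303  44  23 228] (array([ 695.4, -267.6]), array([73.2, 25.4]), 21.0) [ 0.6939 -0.2629  0.0524]
(0.044, 0.06) [233 311  16  18 143] (array([ 586.7, -302.3]), array([36.6, 11.9]), 67.9) [ 0.5867 -0.2992  0.0491]
(0.044, 0.06) [191 324  21   9 107] (array([ 517.8, -324.5]), array([35.5, 16.8]), 11.0) [ 0.5196 -0.3218  0.051 ]
(0.105, 0.125) [487 120  25  32 651] (array([279.7, 364.5]), array([32.2, 16.2]), 74.6) [0.2803 0.3637 0.1131]
(0.105, 0.125) [244 171  30  30 886] (array([511.7, 296.7]), array([29., 30.]), 62.0) [0.5114 0.296  0.1147]
(0.045, 0.056) [   0    0   93   65 3312] (array([639.7,  31.1]), array([115
[... 2149 characters left out ...]
16.3) [0.5648 0.2999 0.0243]
(0.017, 0.027) [123 211  42  14 108] (array([683.6, 280.3]), array([12.3, 57. ]), 51.0) [0.6785 0.2812 0.0218]
(0.017, 0.027) [115 232   8  18  67] (array([736.8, 292.8]), array([26.7,  3.8]), 67.7) [0.7375 0.294  0.0222]
(0.017, 0.027) [179 298  71  35 395] (array([679.3, 456.5]), array([124. ,  32.5]), 5.7) [0.6854 0.453  0.0216]
(0.017, 0.027) [243 309  13   7  64] (array([627. , 485.6]), array([12.1, 15.7]), 27.0) [0.6269 0.4866 0.0249]
(0.017, 0.027) [360 308  17  21 119] (array([470.6, 589.4]), array([40.8, 12.2]), 36.5) [0.4704 0.588  0.0189]
(0.017, 0.027) [214 316  23  13  99] (array([666.7, 487.7]), array([17.7, 36.1]), 41.2) [0.6682 0.4852 0.022 ]
4.35
```

View pics/w12.png

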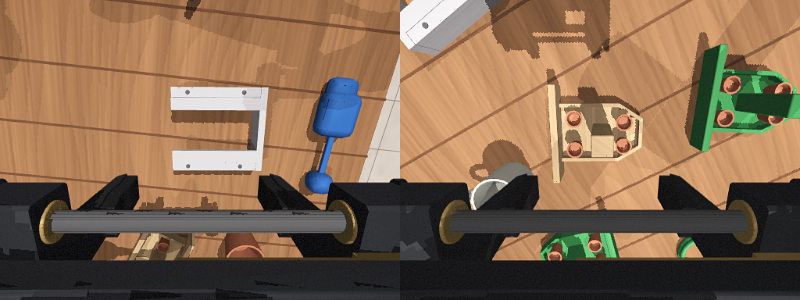

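Left: the rails seen from above, open to the left in the picture, at about (218,128). Right: the wooden tray at (597,132), panel left and nose right, with the post upright. The estimates agree, so I grasp, lift and turn, then look again.

```bash
cat >> h.py <<'E'
YR=np.deg2rad(5.5);M=np.array([.5312,-.0378])
def rp(x,y=0,z=.071): c,s=np.cos(YR),np.sin(YR);return [M[0]+c*x-s*y,M[1]+s*x+c*y,z]
E
python3 - <<'E'
from h import *
from cell import manip,cams
o=ori(np.deg2rad(152))
manip.move_linear([.5116,.2966,.071],rate=.12,rot=o)
manip.set_gripper(0.0,40); s=manip.state();print(s["gripper_width"],s["grasp_force"],s["tool_pos"])
manip.move_linear([.5116,.2966,.215],rate=.12)
manip.move_pose(rp(-.105,z=.215),ori(YR))
manip.dwell(.3)
c=wrist(manip,cams);cv2.imwrite("pics/w3.png",c["image"]);np.savez("w3.npz",**c)
s=manip.state();print(s["tool_pos"],s["gripper_width"],s["clock"],s["contact_force"],s["moment"])
comps(c,.18,.205,100);comps(c,.155,.17,100);comps(c,.046,.056,300)
E
```

```text
0.030034604161957263 39.998128144070506 [0.5114371  0.2966566  0.07095227]
[ 0.42680004 -0.0476202   0.21496815] 0.029542489264726555 10.1833 [-0.34071169  0.04676147 -4.04597584] [ 0.01831351 -0.1513537  -0.00152008]
(0.18, 0.205) [ 113   97   43  137 3690] (array([348.9, -21.4]), array([13. , 89.7]), 5.7) [ 0.3503 -0.0165  0.192 ]
(0.18, 0.205) [166 163  42  40 332] (array([380.3, -27.5]), array([26.9, 27.1]), 58.8) [ 0.3806 -0.0276  0.1806]
(0.18, 0.205) [229 198  50  15 538] (array([426.1, -34.9]), array([30. ,  2.6]), 6.4) [ 0.4261 -0.0342  0.1935]
(0.155, 0.17) [ 146  100  205  134 3496] (array([424. , -20.1]), array([142. , 101.1]), 5.5) [ 0.4172 -0.0164  0.1647]
(0.155, 0.17) [177 167  26  26 495] (array([379.7, -28.4]), array([16.8, 18.4]), 47.9) [ 0.3796 -0.0283  0.1684]
(0.155, 0.17) [293 176  26  25 484] (array([462.8, -26. ]), array([17.8, 17.5]), 0.4) [ 0.463  -0.0261  0.1683]
(0.155, 0.17) [234 189  40   7 204] (array([426. , -34.6]), array([29.6,  2.1]), 6.8) [ 0.4262 -0.0342  0.1629]
(0.046, 0.056) [  346   108   166   133 10841] (array([617.1, -29.7]), array([174.2, 154.7]), 5.4) [ 0.6249 -0.0168  0.052 ]
```

View pics/w3.png

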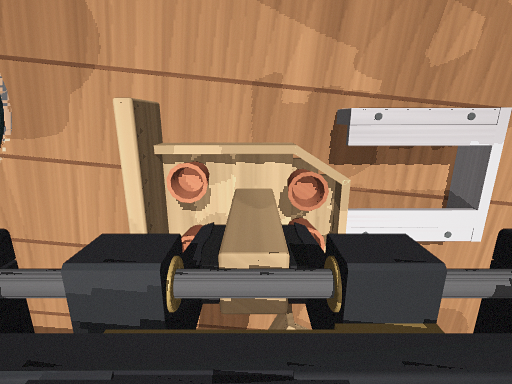

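The tray is held level. Its nose faces right at (345,200), aligned with the rail mouth at (340,175), with the lateral offset under 2 mm. Next I lower it and insert.

Run:
```python
from h import *
from cell import manip,cams
def st(t):
    s=manip.state();d=s["tool_pos"][:2]-M;print(t,(np.round([np.cos(YR)*d[0]+np.sin(YR)*d[1],-np.sin(YR)*d[0]+np.cos(YR)*d[1],s["tool_pos"][2]],4)),s["contact_force"].round(1),s["moment"].round(2),s["gripper_width"].round(4),s["clock"])
Y=.0013
manip.move_linear(rp(-.105,Y,.074),rate=.1);st("down")
for x in(-.06,-.03,0,.03,.055):
    manip.move_linear(rp(x,Y,.073),rate=.06);st(x)
    f=manip.state()["contact_force"]
    if np.hypot(f[0],f[1])>15: break
c=wrist(manip,cams);cv2.imwrite("pics/w4.png",c["image"]);np.savez("w4.npz",**c)
comps(c,.046,.056,300)
```

```text
Traceback (most recent call last):
AttributeError: 'float' object has no attribute 'round'
```

Run:
```python
from h import *
from cell import manip,cams
def st(t):
    s=manip.state();d=s["tool_pos"][:2]-M;print(t,(np.round([np.cos(YR)*d[0]+np.sin(YR)*d[1],-np.sin(YR)*d[0]+np.cos(YR)*d[1],s["tool_pos"][2]],4)),s["contact_force"].round(1),s["moment"].round(2),s["gripper_width"],s["clock"])
Y=.0013
st("down")
for x in(-.06,-.03,0,.03,.055):
    manip.move_linear(rp(x,Y,.073),rate=.06);st(x)
    f=manip.state()["contact_force"]
    if np.hypot(f[0],f[1])>15: break
c=wrist(manip,cams);cv2.imwrite("pics/w4.png",c["image"]);np.savez("w4.npz",**c)
comps(c,.046,.056,300)
```

```text
down [-0.1043  0.0011  0.0747] [ 1.1 -0.5 -3.5] [-0.05 -0.11  0.01] 0.029817037594979806 11.7417
-0.06 [-0.0605  0.0014  0.0727] [-0.   0.3 -5. ] [-0.06 -0.1   0.03] 0.029809910117352942 12.6417
-0.03 [-0.0301  0.0014  0.0728] [ 0.4 -0.3 -3.5] [-0.02 -0.06  0.05] 0.02981202349420944 13.2917
0 [-0.0001  0.0014  0.0728] [ 0.2 -0.8 -3.9] [-0.03 -0.05  0.  ] 0.02970109036818057 13.9417
0.03 [0.0299 0.0014 0.0728] [-0.1 -0.5 -3.4] [ 0.04 -0.12 -0.01] 0.030066816475078466 14.5917
0.055 [0.0551 0.0013 0.0729] [ 0.4  0.3 -3.8] [-0.01 -0.12  0.  ] 0.029722534107629775 15.1583
(0.046, 0.056) [ 113   97   38  137 3039] (array([507.8,  -3.3]), array([12.6, 86.3]), 5.6) [5.085e-01 1.000e-04 5.150e-02]
(0.046, 0.056) [  158   100   299   151 21602] (array([614.3,   0.9]), array([173.3,  94.8]), 5.5) [0.6184 0.0253 0.0522]
(0.046, 0.056) [ 197  302  114   25 1827] (array([593.1, -99.6]), array([81.6, 21.7]), 5.5) [ 0.5933 -0.1022  0.0522]
```

View pics/w4.png

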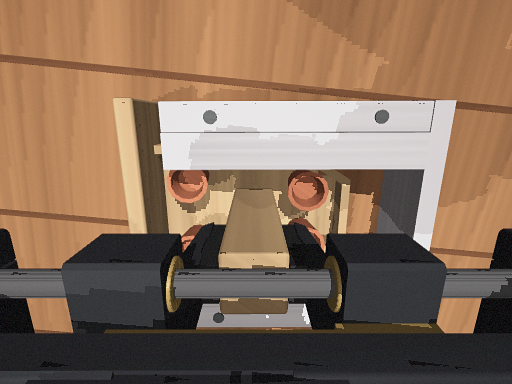

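The nose is inside and the panel is at (130,165), just short of the rail ends at (160,150). I advance gently until contact, lower and release.

Run:
```python
from h import *
from cell import manip,cams
Y=.0013
ax=np.array([np.cos(YR),np.sin(YR)])
f0=manip.state()["contact_force"][:2]@ax
for x in np.arange(.060,.0765,.002):
    manip.move_linear(rp(x,Y,.072),rate=.03)
    s=manip.state();f=s["contact_force"][:2]@ax-f0;print(round(x,3),((s["tool_pos"][:2]-M)@ax).round(4),f.round(1))
    if abs(f)>6: break
manip.move_linear(rp(x,Y,.0712),rate=.02)
print(manip.state()["contact_force"].round(1))
manip.set_gripper(.075); manip.dwell(.2)
manip.move_linear(rp(x,Y,.24),rate=.15)
c=wrist(manip,cams);cv2.imwrite("pics/w5.png",c["image"])
comps(c,.106,.125,100);comps(c,.046,.0565,300);print(manip.state()["clock"],manip.state()["contact_force"])
```

```text
0.06 0.0601 1.0
0.062 0.0621 -0.1
0.064 0.0642 1.3
0.066 0.0662 1.1
0.068 0.0682 1.1
0.07 0.0697 -0.2
0.072 0.0699 -4.7
0.074 0.0699 -12.8
[-15.4  -0.7   7.5]
(0.106, 0.125) [236 172  30  30 885] (array([601.4, -30.7]), array([29.7, 29.8]), 4.9) [ 0.6012 -0.0299  0.1148]
(0.046, 0.0565) [  181   108   159   127 10879] (array([611.3, -30.5]), array([184.3, 159.2]), 5.6) [ 0.6104 -0.0223  0.0519]
19.85 [ 0.11929349 -0.20135469 -0.14155076]
```

View pics/w5.png

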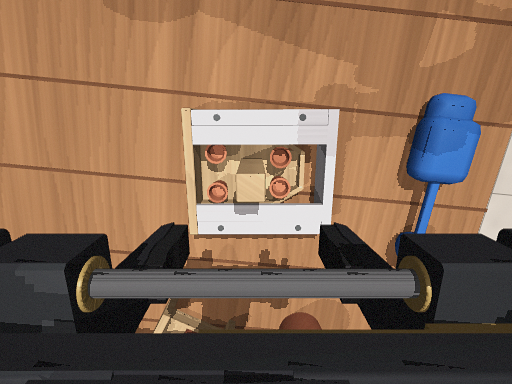

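The tray is home. The panel at (188,170) touches the rail ends, and the post at (250,187) is on the midline, 70 mm inside and flat with its top at 115 mm. The gripper is clear.

```bash
python3 -c "
from cell import order
print(order.close_job())"
```

```text
the job is handed in; nothing more can be done
None
```

The seed tray is in the rails nose first and fully home: panel against the rail ends, flat, and released. The caddy and cup were not touched, and I handed the job in at about 20 s on the robot's clock; no verdict came back.

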